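Touch off a casting at three points and weigh it down

ROBOT

A 6-joint arm with a two-finger parallel gripper is mounted at the origin on the work surface. World frame = base frame: x ahead of the robot, y to its left, z up, the work surface at z = 0. Lengths are in m, angles in rad, forces in N, time in s.
With the tool pointing down it reaches from about 0.275 to 0.725 m from the base axis. Payload 15.9 kg.
Tool frame: the origin (TCP) lies at the very end of the fingers, on their centre line; the grasp point (between the pads) lies 19 mm behind it; x points along the fingers, z is the direction in which the jaws open and shut, and the axes are right-handed (so a half turn about x gives the same grasp; the last joint's range is limited). The gripper opens to 85 mm and grips with 20 to 120 N. Pads are 22 mm wide; open, the fingers measure 114 mm over their backs; the gripper's body (76 mm by 85 mm) begins 54 mm behind the grasp point. The pads swing forward as they close: fully open they stand 13 mm farther back than shut.
Start: joints at [1.186, 0.213, -0.034, 1.323, 0, 1.571], TCP at [0.188, 0.463, 0.231] pointing down, gripper open.
Joint ranges: [-2.98, 2.98], [-0.74, 1.72], [-1.14, 1.35], [-2.1, 2.04], [-1.57, 1.44], [-3.14, 3.14]. Speed limits (rad/s): [1.89, 1.89, 2.39, 2.57, 3.14, 3.14].

INTERFACE

Orientations are given as a unit quaternion [w, x, y, z].
In Python, from bench import bot gives the robot as it stands.
- The arm moves only by the shell command python3 -m pendant 'ROWS' [OPENING] [FORCE]. ROWS is JSON, a list of rows, each an object of numbers: "dx", "dy", "dz": the shift along the world's x, y, z in units of 12 cm (1.0 is 12 cm); "turn": the turn about the world's z in units of 180 degrees (1.0 is 180 degrees). A call has 1 to 8 rows; each row shifts and turns the commanded pose from where the row before left it; what a row does not reach is not made up. A row lasts 1/12 s, in which the tool goes at most 41.7 mm and 7.16 degrees, less where a joint would pass 70% of its speed; a pose out of reach is approached as far as the arm can. A call with a number of a shift or a turn outside -1 to 1 is refused whole. A call with a gripper value outside its range is refused whole. OPENING is the opening, from 0 (shut) to 1 (fully open), set as the call begins (- or left out, the last holds). The fingers move at their own pace and stop on an object; FORCE is the grip in N (left out, the last holds). Time passes only in rows, so rows that do not move let the fingers close. It gives the time, the measured TCP pose, the force and the opening at its end, in the units of the state.
- bot.read_state(): the state, without advancing time (a new reading comes with each control period).
- bot.get_image(name): name is "scene" or "top"; returns (picture, depth): 400x640x3 uint8, red, green, blue; 400x640 float32, m along the optical axis (not along the pixel's ray), 0 where there is no reading.
- bot.calibration(name): a dict with "vfov" (degrees; the focal length in pixels is half the picture's height over the tangent of half this angle, whatever the lens; pixels are square), "cx", "cy" (the principal point, pixels), "distortion" ([k1, k2, p1, p2, k3] as OpenCV has them; the pictures are not rectified), "rvec" (rotation vector, rad) and "tvec" (3), from world to camera coordinates, as OpenCV has them. Camera axes: x right, y down, z forward; pixel columns grow to the right and rows downward; lengths in m; the calibration is good to about 2 mm. A picture is of the moment at which its call begins. calibration takes no time and is no camera call.
- bot.job_done(): hands the job in, once; it reports no verdict.
The state is a dict: "time": time; "qpos": joint angles; "qd": joint speeds; "joint_efforts": joint torques, N m; "tcp_pos": TCP position; "ee_rot": TCP orientation; "contact_force": force on the tool from outside, world axes, zero at the start; "moment": the same for the moment, N m; "opening": finger opening in m.
Only numpy, scipy, OpenCV 4.12 (cv2) and the standard library are available. Lean on these libraries where they do the work, as an engineer would, in place of code of your own. Each camera call takes 0.05 s, during which the arm holds its last target.

TASK

Touch off the concrete casting where it stands in the centring fixture: push each of the three feelers in by its upright plate, gently, until its sprung pin bears on the casting and is pushed back about 3 mm (about 3 N), and leave it so, without shifting the casting. With all three bearing, stand the steel weight upright on the casting's top, over the small hole in its middle, and let go; leave everything else on the table alone.

Things in the scene. Friction and masses are not known exactly. Their poses are not given: they have to be found in the camera images.
- fixture: Fixed round aluminium centring plate, 296 mm across, 18 mm thick, rubber-faced in the middle; origin at the centre of its underside on the table. Three identical feelers stand on it at 60, 180 and 300 degrees from its x axis. Each slides only radially and is moved by its upright push plate. At the start they stand 0 to 10 mm in from their outer stops and touch nothing.
- feeler0: Sliding feeler at 60 degrees. Origin: on the plate's top under the middle of the push plate; x points radially outward from the fixture's centre, z up. Steel push plate 36 mm wide (y), 8 mm thick (x, 4 mm either side of the origin), top 61 mm above the origin; on its inner side a dark carriage 28 mm wide, 26 mm long, 41 mm tall, and out of that a sprung pin with a black ball end.
- feeler1: The same at 180 degrees, nearest the robot. Origin: on the plate's top under the middle of the push plate; x points radially outward from the fixture's centre, z up. All feelers: the carriage travels 65 mm inward from its outer stop (origin 120 mm from the fixture's centre there), needs about 7.5 N to slide anywhere, and stays where it is left.
- feeler2: The same at 300 degrees. Origin: on the plate's top under the middle of the push plate; x points radially outward from the fixture's centre, z up. All feelers: ball 16 mm across, 30 mm above the plate, its tip 36 mm inward of the origin when relaxed; the pin slides back against a spring of 1 N per mm, no preload, 8 mm travel, then stops hard.
- casting: Loose grey concrete casting (about 0.9 kg), a rough upright drum, 60 mm tall, flat top with a small dark hole near its middle. Its outline is irregular and off-centre: its side lies anywhere from 36 to 60 mm from the hole, so where a feeler meets it must be felt or seen. Origin: under the hole, on its underside, within 6 mm of the fixture's axis. It slides when pushed with about 6 to 11 N.
- weight_grip (a point): Loose steel hold-down weight (0.45 kg): round foot 54 mm across, 18 mm tall, with a stem 22 mm across above it, 70 mm tall in all, standing upright on the table. This point is in the middle of the stem, 48 mm above its underside.
- puck_mid (a point): Bystander: plaster puck, 54 mm across, 26 mm tall; a point at or near its middle. Leave it alone.
- mug_mid (a point): Bystander: white mug, 80 mm across, 90 mm tall; a point at or near its middle. Leave it alone.
- jar_mid (a point): Bystander: small glass jar, 60 mm across, 85 mm tall; a point at or near its middle. Leave it alone.
- marker_mid (a point): Bystander: marker pen lying down, 120 mm long, 15 mm thick; a point at or near its middle. Leave it alone.
- tape_mid (a point): Bystander: brown ring (empty tape core), 90 mm across, 24 mm tall; a point at or near its middle. Leave it alone.
- screwdriver_mid (a point): Bystander: screwdriver with a wooden handle, lying, 170 mm long; a point at or near its middle. Leave it alone.
- spoon_mid (a point): Bystander: wooden spoon, lying, 200 mm long; a point at or near its middle. Leave it alone.
Things that resemble listed ones, but are neither listed nor needed, are in the scene too. Leave any orange or purple look-alike of the part that bears weight_grip alone.

How it is judged:
On the way, in this order (a step that is already met when the one before it is completed fails the run):
1. all three feelers bear on the casting at once, each with 1 to 6 N, before the weight is set on it (contact force between feeler0 and casting between 1 and 6 N and contact force between feeler1 and casting between 1 and 6 N and contact force between feeler2 and casting between 1 and 6 N and horizontal distance between weight_grip and casting above 0.1 m), for 0.2 s.
2. the weight stands on the casting's top, over the hole (horizontal distance between weight_grip and casting below 0.02 m and z of weight_grip in the frame of casting between 0.103 and 0.113 m and angle between weight_grip's own z axis and vertical below 0.1 rad), for 0.2 s.
At the end, for the whole second after the job is handed in: each of the three feelers bears on the casting with 1 to 6 N (its pin pushed back 1 to 6 mm), the casting is within 4 mm of where it stood, and the weight stands upright and free on its top, within 20 mm of the hole in it (all of step 2 and contact force between feeler0 and casting between 1 and 6 N and contact force between feeler1 and casting between 1 and 6 N and contact force between feeler2 and casting between 1 and 6 N); the robot touches nothing.
It fails at once if the casting is shifted by more than 4 mm (distance of casting from where it was at the start of the episode above 0.004 m).
It fails at once if a feeler is rammed into the casting with more than 10 N (contact force between any of feeler0, feeler1, feeler2 and casting above 10 N).
It fails at once if a bystander is moved by more than 15 mm (distance of any of puck_mid, mug_mid, jar_mid, marker_mid, tape_mid, screwdriver_mid, spoon_mid from where it was at the start of the episode above 0.015 m).
It also fails if it takes over 72 s, if anything falls off the work surface, if the arm or the gripper's body presses on something with over 40 N, if the wrist force passes 120 N, or if a joint passes its speed limit or range.

## Working session

There is one attempt and no reset: what is moved stays moved. The work goes in short steps, Python scripts to look and compute and a shell command to move; the robot and the scene stay as the last step left them, time stands still between calls to the robot, and variables do not carry over. Pictures are saved under pics/ and viewed, and the job is handed in when it is done.

```bash
ls; mkdir -p pics; python3 - <<'E'
from bench import bot
import cv2,numpy as np
s=bot.read_state(); print(s)
for n in("scene","top"):
    im,d=bot.get_image(n); cv2.imwrite(f"pics/{n}0.png",im[:,:,::-1]); np.save(f"{n}0_d.npy",d); np.save(f"{n}0.npy",im); print(bot.calibration(n))
E
```

```text
pics
{'time': 0.0, 'qpos': array([ 1.18597711e+00,  2.13336957e-01, -3.50423794e-02,  1.32350365e+00,
       -2.29358202e-05,  1.57078850e+00]), 'qd': array([-0.0002742 , -0.00106054,  0.00058409,  0.00032078, -0.00065538,
        0.00021525]), 'joint_efforts': array([-3.91591559e-03, -6.86162996e+01,  4.87113798e+01,  1.74325914e-02,
       -4.87420186e-05, -6.46399712e-05]), 'tcp_pos': array([0.18757682, 0.46312013, 0.23083239]), 'ee_rot': array([ 0.58606974, -0.39538453,  0.58669788,  0.39494168]), 'contact_force': array([0.21396773, 0.35393149, 0.75269419]), 'moment': array([ 0.01976753, -0.03839321, -0.00089553]), 'opening': 0.08538571081684143}
{'vfov': 49.302910799822556, 'cx': 328.3565982344991, 'cy': 200.8395208635548, 'distortion': array([-0.06967239,  0.        ,  0.        ,  0.        ,  0.        ]), 'rvec': array([ 2.19787583,  0.85577944, -0.38333644]), 'tvec': array([-0.45819403, -0.22570764,  1.55377813])}
{'vfov': 53.15116498682099, 'cx': 315.5691875982635, 'cy': 204.2064139781095, 'distortion': array([-0.07493918,  0.        ,  0.        ,  0.        ,  0.        ]), 'rvec': array([ 2.13495204, -2.09747647,  0.19871068]), 'tvec': array([0.00282567, 0.61186198, 1.0611788 ])}
```

View pics/scene0.png

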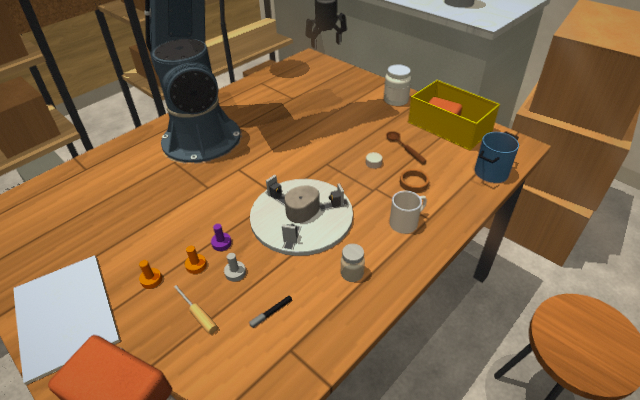

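View pics/top0.png

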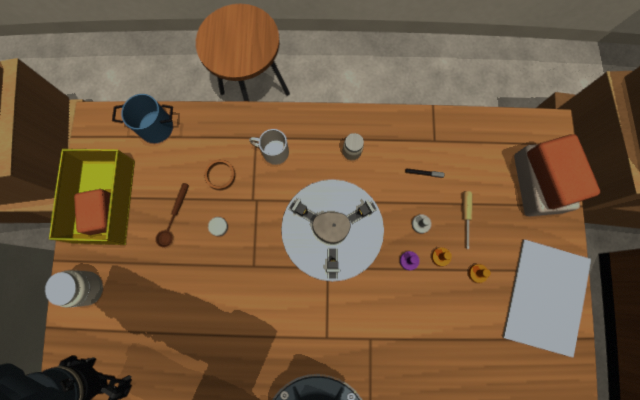

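```bash
cat > h.py <<'E'
import numpy as np, cv2
from bench import bot
def cam(n):
    c=bot.calibration(n); f=200/np.tan(np.radians(c['vfov'])/2)
    K=np.array([[f,0,c['cx']],[0,f,c['cy']],[0,0,1]]); R,_=cv2.Rodrigues(c['rvec']); return K,np.array(c['distortion']),R,np.array(c['tvec'])
def rays(n,px):
    K,D,R,t=cam(n); u=cv2.undistortPoints(np.float64(px).reshape(-1,1,2),K,D).reshape(-1,2)
    return -R.T@t, np.c_[u,np.ones(len(u))]@R
def onplane(n,px,z):
    o,d=rays(n,px); return o+d*((z-o[2])/d[:,2])[:,None]
def proj(n,P):
    K,D,R,t=cam(n); return cv2.projectPoints(np.float64(P).reshape(-1,1,3),cv2.Rodrigues(R)[0],t,K,D)[0].reshape(-1,2)
def tri(a,b):
    (o1,d1),(o2,d2)=rays('scene',[a]),rays('top',[b]); d1=d1[0]/np.linalg.norm(d1);d2=d2[0]/np.linalg.norm(d2)
    s=np.linalg.lstsq(np.c_[d1,-d2],o2-o1,rcond=None)[0]; p,q=o1+s[0]*d1,o2+s[1]*d2; return (p+q)/2,np.linalg.norm(p-q)
def cloud(n,d):
    v,u=np.nonzero(d>0); o,r=rays(n,np.c_[u,v].astype(float)); return np.c_[u,v], o+r*d[v,u][:,None]
def crop(im,x0,y0,x1,y1,s,fn):
    cv2.imwrite(fn,cv2.resize(im[y0:y1,x0:x1,::-1],None,fx=s,fy=s,interpolation=cv2.INTER_CUBIC))
E
python3 - <<'E'
from h import *
T=np.load('top0.npy');S=np.load('scene0.npy')
crop(T,270,170,400,290,5,'pics/c1.png');crop(S,240,165,365,260,6,'pics/c2.png')
a=cv2.resize(T[205:285,395:500],None,fx=4,fy=4,interpolation=cv2.INTER_CUBIC);b=cv2.resize(S[215:295,130:260],None,fx=3,fy=4,interpolation=cv2.INTER_CUBIC)
b=cv2.resize(S[215:295,130:260],None,fx=4,fy=4,interpolation=cv2.INTER_CUBIC)[:, :]
w=np.zeros((640,520,3),np.uint8);w[:320,:420]=a;w[320:,:520]=b
cv2.imwrite('pics/c3.png',w[:600,:,::-1])
E
```

```text
(no output)
```

View pics/c1.png

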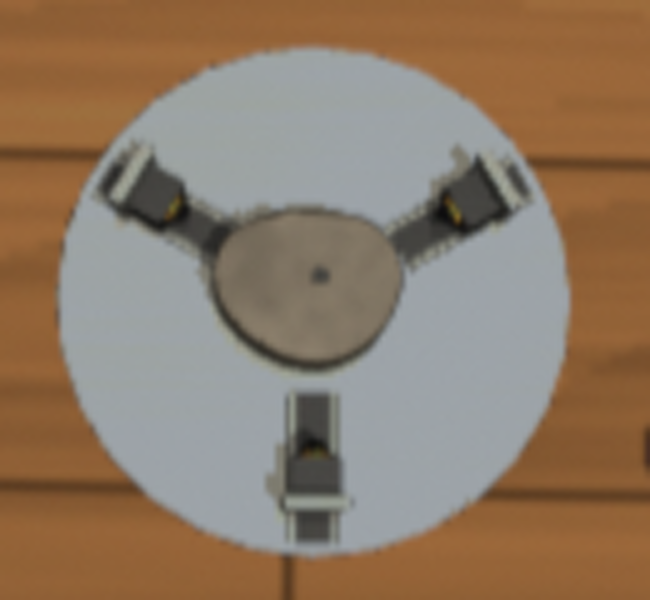

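View pics/c2.png

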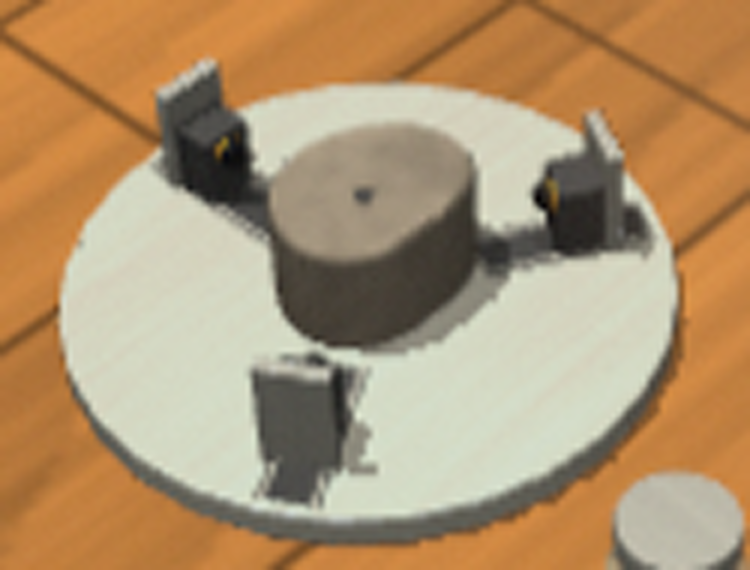

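View pics/c3.png

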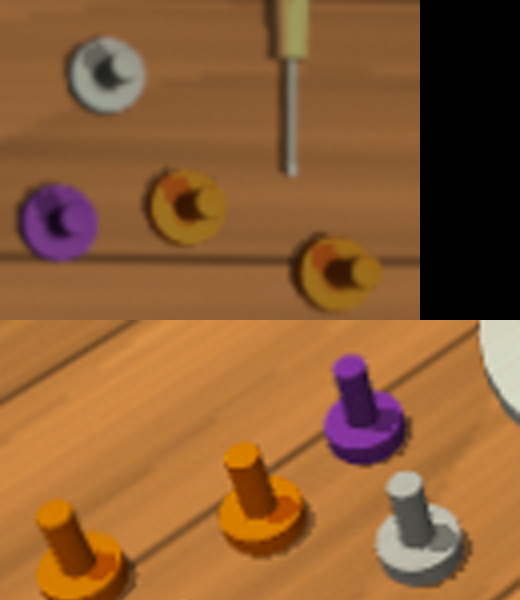

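I've chosen the grey steel weight at top (422,224) / scene (234,265). The look-alikes are purple at top (410,260) and orange at (442,257) and (480,273). The other grey round things are the puck (217,227) and jar (353,145). Crop c3 shows a bare steel foot and stem, which confirms the choice. Next I measure the fixture, feelers, casting and weight.

```bash
python3 - <<'E'
from h import *
T=np.load('top0.npy');D=np.load('top0_d.npy');S=np.load('scene0.npy')
hsv=cv2.cvtColor(T,cv2.COLOR_RGB2HSV)
# fixture outline: non-wood (low sat) blob
m=((hsv[:,:,1]<95)).astype(np.uint8); m[:170]=0;m[290:]=0;m[:,:270]=0;m[:,395:]=0
m=cv2.morphologyEx(m,cv2.MORPH_CLOSE,np.ones((9,9)))
cs,_=cv2.findContours(m,cv2.RETR_EXTERNAL,cv2.CHAIN_APPROX_NONE); c=max(cs,key=cv2.contourArea).reshape(-1,2)
P=onplane('top',c,0.018)
A=np.c_[2*P[:,:2],np.ones(len(P))]; s=np.linalg.lstsq(A,(P[:,:2]**2).sum(1),rcond=None)[0]; C=s[:2]; print('fixture',C,np.sqrt(s[2]+C@C))
uv,X=cloud('top',D)
r=np.hypot(*(X[:,:2]-C).T)
# push plate tops
k=(r<.15)&(r>.07)&(X[:,2]>.068)&(X[:,2]<.09)
for a0 in(60,180,-60):
    a=np.degrees(np.arctan2(X[:,1]-C[1],X[:,0]-C[0])); kk=k&(np.abs((a-a0+180)%360-180)<30)
    p=X[kk]; e=p[:,:2].mean(0)-C; print(a0,kk.sum(),p.mean(0).round(4),'r',np.hypot(*e).round(4),'ang',np.degrees(np.arctan2(e[1],e[0])).round(1)%360, uv[kk].mean(0), 'z',p[:,2].min(),p[:,2].max())
k=(r<.07)&(abs(X[:,2]-.078)<.008); print('cast top',k.sum(),X[k].mean(0))
# hole
g=cv2.cvtColor(T,cv2.COLOR_RGB2GRAY).astype(float); sub=g[216:234,324:344]; w=np.clip(60-sub,0,None) if sub.min()<60 else np.clip(sub.min()+15-sub,0,None)
print(sub.min()); v,u=np.mgrid[216:234,324:344]; h=[(w*u).sum()/w.sum(),(w*v).sum()/w.sum()]; print('hole',h,onplane('top',[h],.078))
# casting outline top in polar around hole
H=onplane('top',[h],.078)[0]
mm=np.zeros(D.shape,np.uint8); mm[uv[k][:,1],uv[k][:,0]]=255
cs,_=cv2.findContours(mm,cv2.RETR_EXTERNAL,cv2.CHAIN_APPROX_NONE); c=max(cs,key=cv2.contourArea).reshape(-1,2)
Q=onplane('top',c,.078)[:,:2]
for a0 in(60,180,300):
    d=np.array([np.cos(np.radians(a0)),np.sin(np.radians(a0))]); e=Q-C; t=e@np.array([-d[1],d[0]]); print(a0,'edge radius along feeler line from fixture centre',(e@d)[(abs(t)<.004)&(e@d>0)])
# weight
k=(np.hypot(uv[:,0]-422,uv[:,1]-224)<14)
p=X[k]; 
for lo,hi in((.012,.024),(.06,.08)):
    q=p[(p[:,2]>lo)&(p[:,2]<hi)]; print('weight',len(q),q.mean(0),q.min(0),q.max(0))
E
```

```text
fixture [ 0.54883    -0.03502751] 0.1467312398938122
60 46 [0.6056 0.0678 0.0781] r 0.1174 ang 61.1 [295.86956522 204.76086957] z 0.06815789073776313 0.08454471591749724
180 52 [ 0.4282 -0.0364  0.0777] r 0.1206 ang 180.7 [333.  270.5] z 0.07047587390204191 0.0828507145875621
-60 49 [ 0.6066 -0.1346  0.078 ] r 0.1151 ang 300.1 [369.28571429 205.65306122] z 0.0708487546689851 0.08400636129051264
cast top 922 [ 0.54721929 -0.0303569   0.07798123]
70.0
hole [np.float64(333.62068965517244), np.float64(224.56896551724137)] [[ 0.55231645 -0.03679565  0.078     ]]
60 edge radius along feeler line from fixture centre [0.05131087 0.05366022]
180 edge radius along feeler line from fixture centre [0.04423771 0.04419144 0.04414526]
300 edge radius along feeler line from fixture centre [0.04525476 0.04423773 0.04561642 0.04321986]
weight 183 [ 0.5648175  -0.28987778  0.01828056] [ 0.54111987 -0.31924165  0.0121972 ] [ 0.59365464 -0.26822859  0.02390838]
weight 56 [ 0.56732429 -0.29153806  0.06900178] [ 0.5571941  -0.30219545  0.06094372] [ 0.57900274 -0.28198474  0.07446662]
```

```bash
cat >> h.py <<'E'
C=np.array([0.549,-0.035])
def st():
    s=bot.read_state(); w,x,y,z=s['ee_rot']
    jz=np.array([2*(x*z+w*y),2*(y*z-w*x),1-2*(x*x+y*y)]); jx=np.array([1-2*(y*y+z*z),2*(x*y+w*z),2*(x*z-w*y)])
    print('t',round(s['time'],2),'tcp',s['tcp_pos'].round(4),'jawyaw',np.degrees(np.arctan2(jz[1],jz[0])).round(1),'xdown',jx.round(3),'F',s['contact_force'].round(2),'op',round(s['opening'],4),'q',s['qpos'].round(2))
    for i,a in enumerate((60,180,300)):
        d=np.array([np.cos(np.radians(a)),np.sin(np.radians(a))]); e=s['tcp_pos'][:2]-C
        print(' f%d rad %.4f tan %.4f Frad %.2f'%(i,e@d,e@np.array([-d[1],d[0]]),s['contact_force'][:2]@d),end=';')
    print(); return s
def goto(x,y,z):
    p=bot.read_state()['tcp_pos']; print('units',((np.array([x,y,z])-p)/.12).round(3))
E
python3 -c "
from h import *
st(); 
for a in (60,180,300):
  print((C+.165*np.array([np.cos(np.radians(a)),np.sin(np.radians(a))])).round(4))
goto(.6315,.108,.231)"; python3 -m pendant '[{}]' 0 40
```

```text
t 0.1 tcp [0.1876 0.4632 0.2309] jawyaw 68.0 xdown [-0.    -0.001 -1.   ] F [-0.43  0.1  -0.09] op 0.0853 q [ 1.19  0.21 -0.03  1.32 -0.    1.57]
 f0 rad 0.2507 tan 0.5621 Frad -0.13; f1 rad 0.3614 tan -0.4982 Frad 0.43; f2 rad -0.6122 tan -0.0639 Frad -0.30;
[0.6315 0.1079]
[ 0.384 -0.035]
[ 0.6315 -0.1779]
units [ 3.699e+00 -2.960e+00  1.000e-03]schema error: expected keys dx, dy, dz, turn
```

```bash
python3 -m pendant '[{"dx":0.24,"dy":-0.2,"dz":0,"turn":-0.036},{"dx":0.24,"dy":-0.2,"dz":0,"turn":-0.036},{"dx":0.24,"dy":-0.2,"dz":0,"turn":-0.036},{"dx":0.24,"dy":-0.2,"dz":0,"turn":-0.036},{"dx":0.24,"dy":-0.2,"dz":0,"turn":-0.036},{"dx":0.24,"dy":-0.2,"dz":0,"turn":-0.036},{"dx":0.24,"dy":-0.2,"dz":0,"turn":-0.036},{"dx":0.24,"dy":-0.2,"dz":0,"turn":-0.036}]' 0 40
python3 -m pendant '[{"dx":0.24,"dy":-0.2,"dz":0,"turn":-0.036},{"dx":0.24,"dy":-0.2,"dz":0,"turn":-0.036},{"dx":0.24,"dy":-0.2,"dz":0,"turn":-0.036},{"dx":0.24,"dy":-0.2,"dz":0,"turn":-0.036},{"dx":0.24,"dy":-0.2,"dz":0,"turn":-0.036},{"dx":0.24,"dy":-0.2,"dz":0,"turn":-0.036},{"dx":0,"dy":0,"dz":0,"turn":0}]'
python3 -c "
from h import *
st();goto(.6315,.108,.05)"
```

```text
time: 0.77
tcp_pos: [0.4191, 0.2698, 0.2312]
ee_rot: [0.7, -0.097, 0.701, 0.097]
contact_force: [0.3, -0.0, 0.1]
opening: 0.0
time: 1.35
tcp_pos: [0.5942, 0.1231, 0.2297]
ee_rot: [0.692, 0.143, 0.693, -0.144]
contact_force: [0.7, -0.7, -0.1]
opening: -0.0003
t 1.35 tcp [0.5942 0.1231 0.2297] jawyaw -23.4 xdown [-0.001 -0.001 -1.   ] F [ 0.67 -0.67 -0.12] op -0.0003 q [ 0.2   0.44  0.28  1.41 -0.    2.18]
 f0 rad 0.1595 tan 0.0399 Frad -0.24; f1 rad -0.0452 tan -0.1581 Frad -0.67; f2 rad -0.1143 tan 0.1182 Frad 0.91;
units [ 0.311 -0.126 -1.498]
```

```bash
python3 -m pendant '[{"dx":0.2,"dy":-0.06,"dz":-0.25,"turn":-0.036},{"dx":0.11,"dy":-0.066,"dz":-0.3,"turn":0},{"dx":0,"dy":0,"dz":-0.32,"turn":0},{"dx":0,"dy":0,"dz":-0.32,"turn":0},{"dx":0,"dy":0,"dz":-0.3,"turn":0},{"dx":0,"dy":0,"dz":0,"turn":0},{"dx":0,"dy":0,"dz":0,"turn":0}]'
python3 - <<'E'
from h import *
st();goto(.6315,.108,.05)
T,d=bot.get_image('top'); S,_=bot.get_image('scene')
crop(T,240,130,400,250,5,'pics/p1.png'); crop(S,250,120,400,240,5,'pics/p2.png')
E
```

```text
time: 1.93
tcp_pos: [0.6267, 0.1121, 0.0516]
ee_rot: [0.683, 0.178, 0.685, -0.179]
contact_force: [-0.2, 0.9, 1.2]
opening: -0.0001
t 1.93 tcp [0.6267 0.1121 0.0516] jawyaw -29.2 xdown [-0.004 -0.001 -1.   ] F [-0.15  0.89  1.23] op -0.0001 q [0.18 0.58 0.05 1.04 0.   2.26]
 f0 rad 0.1662 tan 0.0063 Frad 0.70; f1 rad -0.0777 tan -0.1471 Frad 0.15; f2 rad -0.0886 tan 0.1408 Frad -0.85;
units [ 0.04  -0.034 -0.013]
```

View pics/p2.png

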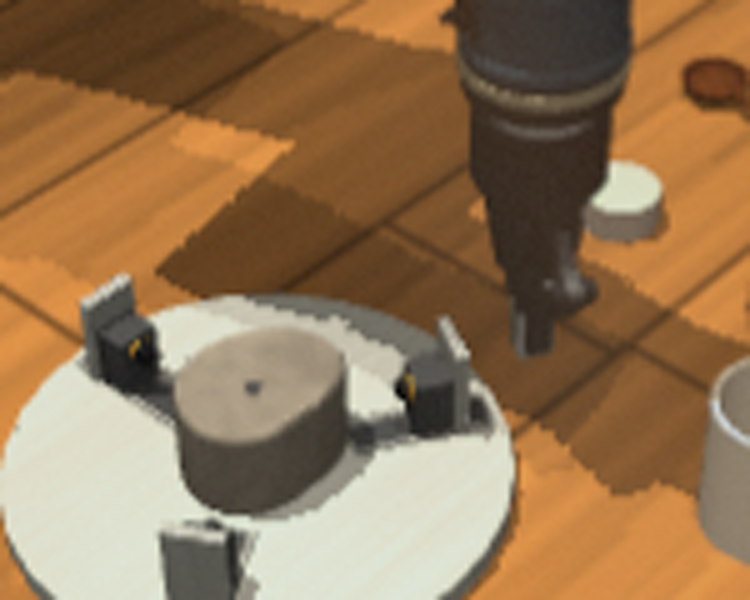

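View pics/p1.png

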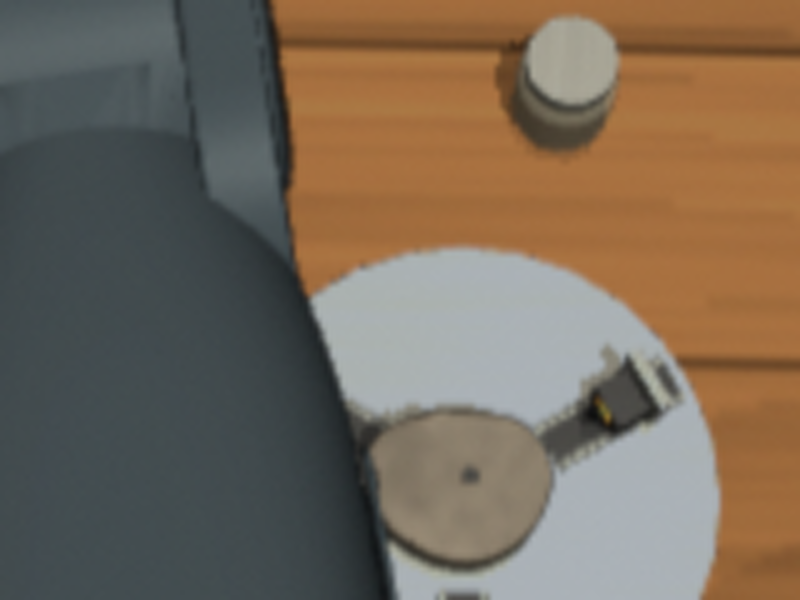

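```bash
python3 -m pendant '[{"dx":-0.01,"dy":-0.12,"dz":0,"turn":-0.004},{"dx":-0.054,"dy":-0.094,"dz":0,"turn":0},{"dx":0,"dy":0,"dz":0,"turn":0},{"dx":0,"dy":0,"dz":0,"turn":0}]'
python3 -c "
from h import *
st()"
```

```text
time: 2.37
tcp_pos: [0.6214, 0.0861, 0.0546]
ee_rot: [0.684, 0.184, 0.682, -0.183]
contact_force: [1.0, 0.7, -0.6]
opening: -0.0004
t 2.37 tcp [0.6214 0.0861 0.0546] jawyaw -30.0 xdown [ 0.003  0.    -1.   ] F [ 1.04  0.69 -0.64] op -0.0004 q [0.14 0.55 0.01 1.02 0.   2.23]
 f0 rad 0.1410 tan -0.0022 Frad 1.12; f1 rad -0.0724 tan -0.1211 Frad -1.04; f2 rad -0.0686 tan 0.1232 Frad -0.08;
```

```bash
for i in 1 2 3; do python3 -m pendant '[{"dx":0,"dy":0,"dz":0,"turn":0}]' | sed -n '2p;4p' ; done;  python3 -m pendant '[{"dx":-0.016,"dy":-0.028,"dz":0,"turn":0},{"dx":-0.016,"dy":-0.028,"dz":0,"turn":0},{"dx":0,"dy":0,"dz":0,"turn":0}]'; python3 -c "
from h import *
st()"
```

```text
tcp_pos: [0.6213, 0.0867, 0.0539]
contact_force: [-0.0, -0.1, 0.2]
tcp_pos: [0.621, 0.087, 0.0533]
contact_force: [0.4, -0.4, -0.4]
tcp_pos: [0.6208, 0.087, 0.0529]
contact_force: [-0.3, -0.4, 0.4]
time: 2.87
tcp_pos: [0.6163, 0.0797, 0.0525]
ee_rot: [0.683, 0.183, 0.683, -0.183]
contact_force: [-0.5, 0.5, -1.2]
opening: 0.0001
t 2.87 tcp [0.6163 0.0797 0.0525] jawyaw -30.0 xdown [-0.  0. -1.] F [-0.52  0.49 -1.21] op 0.0001 q [ 0.13  0.55 -0.01  1.02  0.    2.22]
 f0 rad 0.1330 tan -0.0010 Frad 0.16; f1 rad -0.0673 tan -0.1147 Frad 0.52; f2 rad -0.0656 tan 0.1157 Frad -0.68;
```

```bash
for i in 1 2 3 4; do python3 -m pendant '[{"dx":-0.008,"dy":-0.0144,"dz":0,"turn":0},{"dx":-0.008,"dy":-0.0144,"dz":0,"turn":0}]' >/dev/null; python3 -c "
from h import *
st()" | sed -n '2p' | cut -c1-50; done
```

```text
f0 rad 0.1300 tan -0.0010 Frad 7.10; f1 rad -0.06
 f0 rad 0.1261 tan -0.0011 Frad 7.99; f1 rad -0.06
 f0 rad 0.1222 tan -0.0011 Frad 6.80; f1 rad -0.06
 f0 rad 0.1182 tan -0.0012 Frad 7.01; f1 rad -0.06
```

```bash
cat > r.py <<'E'
import sys
from h import *
a=np.radians((60,180,300)[int(sys.argv[1])]); s=bot.read_state(); d=np.array([np.cos(a),np.sin(a)]); n=np.array([-d[1],d[0]]); e=s['tcp_pos'][:2]-C; f=s['contact_force'][:2]
print('t %.2f rad %.2f tan %.2f z %.1f Frad %.2f Ftan %.2f'%(s['time'],1e3*(e@d),1e3*(e@n),1e3*s['tcp_pos'][2],f@d,f@n))
E
python3 -m pendant '[{"dx":-0.008,"dy":-0.0144,"dz":0,"turn":0},{"dx":-0.008,"dy":-0.0144,"dz":0,"turn":0},{"dx":-0.004,"dy":-0.0072,"dz":0,"turn":0}]' >/dev/null; python3 r.py 0
python3 -m pendant '[{"dx":-0.004,"dy":-0.0072,"dz":0,"turn":0}]' >/dev/null; python3 r.py 0
python3 -m pendant '[{"dx":-0.004,"dy":-0.0072,"dz":0,"turn":0}]' >/dev/null; python3 r.py 0
python3 -m pendant '[{"dx":-0.004,"dy":-0.0072,"dz":0,"turn":0}]' >/dev/null; python3 r.py 0
python3 -m pendant '[{"dx":-0.004,"dy":-0.0072,"dz":0,"turn":0}]' >/dev/null; python3 r.py 0
```

```text
t 3.78 rad 113.16 tan -1.19 z 52.5 Frad 7.34 Ftan 0.73
t 3.87 rad 112.25 tan -1.22 z 52.5 Frad 8.05 Ftan 1.37
t 3.95 rad 111.31 tan -1.22 z 52.5 Frad 8.00 Ftan 1.00
t 4.03 rad 110.31 tan -1.24 z 52.5 Frad 7.58 Ftan 1.10
t 4.12 rad 109.33 tan -1.26 z 52.5 Frad 6.82 Ftan 1.78
```

```bash

python3 -m pendant '[{"dx":-0.004,"dy":-0.0072,"dz":0,"turn":0},{"dx":-0.004,"dy":-0.0072,"dz":0,"turn":0}]' >/dev/null; python3 r.py 0
python3 -m pendant '[{"dx":-0.004,"dy":-0.0072,"dz":0,"turn":0}]' >/dev/null; python3 r.py 0
python3 -m pendant '[{"dx":-0.004,"dy":-0.0072,"dz":0,"turn":0}]' >/dev/null; python3 r.py 0
python3 -m pendant '[{"dx":-0.002,"dy":-0.0036,"dz":0,"turn":0}]' >/dev/null; python3 r.py 0
python3 -m pendant '[{"dx":-0.002,"dy":-0.0036,"dz":0,"turn":0}]' >/dev/null; python3 r.py 0
python3 -m pendant '[{"dx":-0.002,"dy":-0.0036,"dz":0,"turn":0}]' >/dev/null; python3 r.py 0
python3 -m pendant '[{"dx":-0.002,"dy":-0.0036,"dz":0,"turn":0}]' >/dev/null; python3 r.py 0
```

```text
t 4.28 rad 107.36 tan -1.26 z 52.5 Frad 7.16 Ftan 0.69
t 4.37 rad 106.39 tan -1.29 z 52.5 Frad 7.14 Ftan 1.67
t 4.45 rad 105.42 tan -1.30 z 52.5 Frad 8.08 Ftan 2.18
t 4.53 rad 104.89 tan -1.30 z 52.5 Frad 7.77 Ftan 1.62
t 4.62 rad 104.54 tan -1.31 z 52.5 Frad 8.32 Ftan 1.13
t 4.70 rad 104.10 tan -1.32 z 52.5 Frad 8.84 Ftan 2.26
t 4.78 rad 103.66 tan -1.31 z 52.5 Frad 9.31 Ftan 1.26
```

```bash

python3 -m pendant '[{"dx":-0.002,"dy":-0.0036,"dz":0,"turn":0}]' >/dev/null; python3 r.py 0
python3 -m pendant '[{"dx":-0.002,"dy":-0.0036,"dz":0,"turn":0}]' >/dev/null; python3 r.py 0
python3 -m pendant '[{"dx":-0.001,"dy":-0.0018,"dz":0,"turn":0}]' >/dev/null; python3 r.py 0
python3 -m pendant '[{"dx":0,"dy":0,"dz":0,"turn":0}]' >/dev/null; python3 r.py 0
```

```text
t 4.87 rad 103.21 tan -1.32 z 52.5 Frad 10.28 Ftan 1.61
t 4.95 rad 102.76 tan -1.32 z 52.5 Frad 10.49 Ftan 1.20
t 5.03 rad 102.56 tan -1.30 z 52.5 Frad 9.64 Ftan 1.54
t 5.12 rad 102.53 tan -1.33 z 52.5 Frad 9.52 Ftan 1.70
```

```bash

python3 -m pendant '[{"dx":0.05,"dy":0.087,"dz":0,"turn":0},{"dx":0.1,"dy":0.173,"dz":0,"turn":0},{"dx":0,"dy":0.05,"dz":0.3,"turn":0},{"dx":0,"dy":-0.15,"dz":0.3,"turn":0.036},{"dx":0,"dy":-0.33,"dz":0.05,"turn":0.038},{"dx":0,"dy":-0.33,"dz":0,"turn":0.038},{"dx":0,"dy":-0.33,"dz":0,"turn":0.038},{"dx":0,"dy":-0.33,"dz":0,"turn":0.038}]' 
python3 -m pendant '[{"dx":0,"dy":-0.33,"dz":0,"turn":0.038},{"dx":0,"dy":-0.33,"dz":0,"turn":0.038},{"dx":0,"dy":-0.2,"dz":0,"turn":0.038},{"dx":0,"dy":0,"dz":0,"turn":0.031}]'
python3 - <<'E'
from h import *
st();goto(.6315,-.178,.0525)
T,d=bot.get_image('top'); S,_=bot.get_image('scene')
crop(T,270,170,400,290,5,'pics/p3.png'); crop(S,240,165,365,260,6,'pics/p4.png')
E
```

```text
time: 5.78
tcp_pos: [0.6192, -0.0885, 0.1309]
ee_rot: [0.707, -0.026, 0.706, 0.026]
contact_force: [1.0, 0.0, 0.1]
opening: -0.0
time: 6.12
tcp_pos: [0.6188, -0.1951, 0.1302]
ee_rot: [0.683, -0.184, 0.683, 0.183]
contact_force: [0.7, 0.1, -0.4]
opening: 0.0
t 6.12 tcp [ 0.6188 -0.1951  0.1302] jawyaw 30.1 xdown [-0.    -0.001 -1.   ] F [ 0.66  0.06 -0.4 ] op 0.0 q [-0.3   0.56  0.21  1.23 -0.    0.74]
 f0 rad -0.1037 tan -0.1404 Frad 0.38; f1 rad -0.0698 tan 0.1601 Frad -0.66; f2 rad 0.1735 tan -0.0196 Frad 0.27;
units [ 0.106  0.142 -0.647]
```

View pics/p3.png

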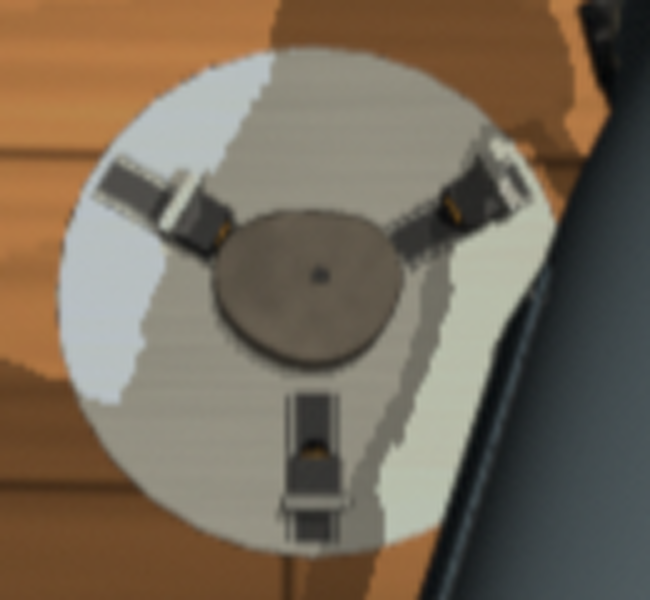

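View pics/p4.png

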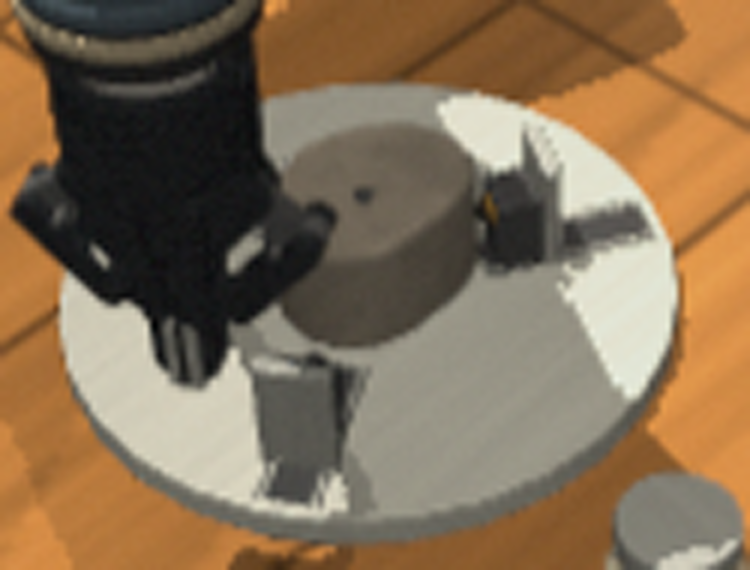

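```bash

python3 -m pendant '[{"dx":0.106,"dy":0.142,"dz":0,"turn":0},{"dx":0,"dy":0,"dz":-0.32,"turn":0},{"dx":0,"dy":0,"dz":-0.32,"turn":0},{"dx":-0.06,"dy":0.104,"dz":0,"turn":0},{"dx":-0.04,"dy":0.07,"dz":0,"turn":0},{"dx":0,"dy":0,"dz":0,"turn":0},{"dx":0,"dy":0,"dz":0,"turn":0}]' ; python3 r.py 2
```

```text
time: 6.8
tcp_pos: [0.6208, -0.1516, 0.0553]
ee_rot: [0.684, -0.183, 0.682, 0.182]
contact_force: [-0.7, -0.4, -0.4]
opening: -0.0
t 6.80 rad 136.92 tan 3.88 z 55.3 Frad -0.03 Ftan -0.80
```

```bash

python3 -m pendant '[{"dx":-0.028,"dy":-0.016,"dz":-0.01,"turn":0},{"dx":0,"dy":0,"dz":0,"turn":0},{"dx":0,"dy":0,"dz":0,"turn":0}]' >/dev/null; python3 r.py 2
python3 -m pendant '[{"dx":-0.016,"dy":0.0288,"dz":0,"turn":0},{"dx":-0.008,"dy":0.0144,"dz":0,"turn":0}]' >/dev/null; python3 r.py 2
python3 -m pendant '[{"dx":-0.008,"dy":0.0144,"dz":0,"turn":0},{"dx":-0.008,"dy":0.0144,"dz":0,"turn":0}]' >/dev/null; python3 r.py 2
python3 -m pendant '[{"dx":-0.008,"dy":0.0144,"dz":0,"turn":0},{"dx":-0.008,"dy":0.0144,"dz":0,"turn":0}]' >/dev/null; python3 r.py 2
python3 -m pendant '[{"dx":-0.008,"dy":0.0144,"dz":0,"turn":0},{"dx":-0.008,"dy":0.0144,"dz":0,"turn":0}]' >/dev/null; python3 r.py 2
python3 -m pendant '[{"dx":-0.008,"dy":0.0144,"dz":0,"turn":0},{"dx":-0.008,"dy":0.0144,"dz":0,"turn":0}]' >/dev/null; python3 r.py 2
python3 -m pendant '[{"dx":-0.008,"dy":0.0144,"dz":0,"turn":0},{"dx":-0.008,"dy":0.0144,"dz":0,"turn":0}]' >/dev/null; python3 r.py 2
```

```text
t 7.05 rad 137.71 tan -1.27 z 53.1 Frad 0.06 Ftan -0.21
t 7.22 rad 131.06 tan -1.21 z 52.6 Frad -0.68 Ftan -0.03
t 7.38 rad 127.89 tan -1.15 z 52.7 Frad 8.00 Ftan -0.60
t 7.55 rad 124.04 tan -1.18 z 52.7 Frad 8.67 Ftan -1.18
t 7.72 rad 120.12 tan -1.21 z 52.7 Frad 7.82 Ftan -2.93
t 7.88 rad 116.16 tan -1.21 z 52.6 Frad 8.53 Ftan -3.72
t 8.05 rad 112.18 tan -1.24 z 52.7 Frad 6.72 Ftan -4.24
```

```bash

python3 -m pendant '[{"dx":-0.0085,"dy":0.0143,"dz":0,"turn":0},{"dx":-0.0085,"dy":0.0143,"dz":0,"turn":0}]' >/dev/null; python3 r.py 2
python3 -m pendant '[{"dx":-0.0085,"dy":0.0143,"dz":0,"turn":0}]' >/dev/null; python3 r.py 2
python3 -m pendant '[{"dx":-0.0045,"dy":0.0072,"dz":0,"turn":0}]' >/dev/null; python3 r.py 2
python3 -m pendant '[{"dx":-0.0045,"dy":0.0072,"dz":0,"turn":0}]' >/dev/null; python3 r.py 2
python3 -m pendant '[{"dx":-0.0045,"dy":0.0072,"dz":0,"turn":0}]' >/dev/null; python3 r.py 2
python3 -m pendant '[{"dx":-0.0045,"dy":0.0072,"dz":0,"turn":0}]' >/dev/null; python3 r.py 2
python3 -m pendant '[{"dx":-0.0045,"dy":0.0072,"dz":0,"turn":0}]' >/dev/null; python3 r.py 2
```

```text
t 8.22 rad 108.20 tan -1.31 z 52.6 Frad 7.36 Ftan -3.37
t 8.30 rad 106.21 tan -1.31 z 52.6 Frad 7.61 Ftan -4.00
t 8.38 rad 105.07 tan -1.35 z 52.6 Frad 7.75 Ftan -3.21
t 8.47 rad 104.17 tan -1.36 z 52.7 Frad 6.16 Ftan -3.66
t 8.55 rad 103.18 tan -1.37 z 52.6 Frad 7.66 Ftan -2.45
t 8.63 rad 102.15 tan -1.36 z 52.7 Frad 7.99 Ftan -2.66
t 8.72 rad 101.15 tan -1.39 z 52.6 Frad 8.03 Ftan -2.51
```

```bash

python3 -m pendant '[{"dx":-0.0022,"dy":0.0036,"dz":0,"turn":0}]' >/dev/null; python3 r.py 2
python3 -m pendant '[{"dx":-0.0022,"dy":0.0036,"dz":0,"turn":0}]' >/dev/null; python3 r.py 2
python3 -m pendant '[{"dx":-0.0022,"dy":0.0036,"dz":0,"turn":0}]' >/dev/null; python3 r.py 2
python3 -m pendant '[{"dx":-0.0022,"dy":0.0036,"dz":0,"turn":0}]' >/dev/null; python3 r.py 2
python3 -m pendant '[{"dx":-0.0022,"dy":0.0036,"dz":0,"turn":0}]' >/dev/null; python3 r.py 2
```

```text
t 8.80 rad 100.58 tan -1.41 z 52.6 Frad 7.73 Ftan -3.29
t 8.88 rad 100.15 tan -1.41 z 52.7 Frad 7.54 Ftan -3.11
t 8.97 rad 99.64 tan -1.43 z 52.6 Frad 6.94 Ftan -1.88
t 9.05 rad 99.16 tan -1.45 z 52.6 Frad 7.33 Ftan -2.59
t 9.13 rad 98.65 tan -1.42 z 52.6 Frad 8.46 Ftan -2.76
```

```bash

python3 -m pendant '[{"dx":-0.0022,"dy":0.0036,"dz":0,"turn":0}]' >/dev/null; python3 r.py 2
python3 -m pendant '[{"dx":-0.0022,"dy":0.0036,"dz":0,"turn":0}]' >/dev/null; python3 r.py 2
python3 -m pendant '[{"dx":-0.0022,"dy":0.0036,"dz":0,"turn":0}]' >/dev/null; python3 r.py 2
python3 -m pendant '[{"dx":-0.0022,"dy":0.0036,"dz":0,"turn":0}]' >/dev/null; python3 r.py 2
```

```text
t 9.22 rad 98.15 tan -1.41 z 52.7 Frad 7.22 Ftan -2.58
t 9.30 rad 97.62 tan -1.44 z 52.6 Frad 7.16 Ftan -2.31
t 9.38 rad 97.13 tan -1.46 z 52.6 Frad 8.18 Ftan -2.74
t 9.47 rad 96.60 tan -1.47 z 52.6 Frad 7.17 Ftan -1.70
```

```bash

python3 -m pendant '[{"dx":-0.0022,"dy":0.0036,"dz":0,"turn":0}]' >/dev/null; python3 r.py 2
python3 -m pendant '[{"dx":-0.0022,"dy":0.0036,"dz":0,"turn":0}]' >/dev/null; python3 r.py 2
python3 -m pendant '[{"dx":-0.0022,"dy":0.0036,"dz":0,"turn":0}]' >/dev/null; python3 r.py 2
python3 -m pendant '[{"dx":-0.0022,"dy":0.0036,"dz":0,"turn":0}]' >/dev/null; python3 r.py 2
```

```text
t 9.55 rad 96.15 tan -1.45 z 52.7 Frad 8.12 Ftan -2.65
t 9.63 rad 95.67 tan -1.47 z 52.7 Frad 8.50 Ftan -1.90
t 9.72 rad 95.23 tan -1.46 z 52.7 Frad 8.72 Ftan -1.99
t 9.80 rad 94.77 tan -1.47 z 52.6 Frad 9.29 Ftan -1.85
```

```bash

python3 -m pendant '[{"dx":-0.0022,"dy":0.0036,"dz":0,"turn":0}]' >/dev/null; python3 r.py 2
python3 -m pendant '[{"dx":-0.0022,"dy":0.0036,"dz":0,"turn":0}]' >/dev/null; python3 r.py 2
python3 -m pendant '[{"dx":-0.001,"dy":0.0018,"dz":0,"turn":0}]' >/dev/null; python3 r.py 2
python3 -m pendant '[{"dx":0,"dy":0,"dz":0,"turn":0}]' >/dev/null; python3 r.py 2
```

```text
t 9.88 rad 94.31 tan -1.48 z 52.7 Frad 9.64 Ftan -3.60
t 9.97 rad 93.85 tan -1.48 z 52.7 Frad 9.71 Ftan -1.30
t 10.05 rad 93.61 tan -1.48 z 52.7 Frad 9.89 Ftan -1.10
t 10.13 rad 93.62 tan -1.47 z 52.7 Frad 9.37 Ftan -2.80
```

```bash

python3 -m pendant '[{"dx":0.05,"dy":-0.087,"dz":0,"turn":0},{"dx":0.1,"dy":-0.173,"dz":0,"turn":0},{"dx":0,"dy":0,"dz":0.33,"turn":0},{"dx":0,"dy":0,"dz":0.32,"turn":0.038},{"dx":-0.28,"dy":0.11,"dz":0.05,"turn":0.038},{"dx":-0.28,"dy":0.13,"dz":0,"turn":0.038},{"dx":-0.28,"dy":0.13,"dz":0,"turn":0.038},{"dx":-0.28,"dy":0.13,"dz":0,"turn":0.038}]' >/dev/null
python3 -m pendant '[{"dx":-0.28,"dy":0.13,"dz":0,"turn":0.038},{"dx":-0.28,"dy":0.13,"dz":0,"turn":0.038},{"dx":-0.28,"dy":0.13,"dz":0,"turn":0.038},{"dx":0,"dy":0,"dz":0,"turn":0.03},{"dx":0,"dy":0,"dz":0,"turn":0}]'
python3 - <<'E'
from h import *
st();goto(.384,-.036,.0525)
T,d=bot.get_image('top'); S,_=bot.get_image('scene')
crop(T,270,170,400,290,5,'pics/p5.png'); crop(S,240,165,365,260,6,'pics/p6.png')
E
```

```text
time: 11.22
tcp_pos: [0.3758, -0.0395, 0.1369]
ee_rot: [-0.498, 0.502, -0.498, -0.502]
contact_force: [0.7, 0.3, 0.0]
opening: 0.0002
t 11.22 tcp [ 0.3758 -0.0395  0.1369] jawyaw 90.4 xdown [ 0.001 -0.    -1.   ] F [0.72 0.26 0.  ] op 0.0002 q [-0.1   0.01 -0.51  1.05  0.   -0.11]
 f0 rad -0.0905 tan 0.1478 Frad 0.58; f1 rad 0.1732 tan 0.0045 Frad -0.72; f2 rad -0.0827 tan -0.1523 Frad 0.13;
units [ 0.069  0.029 -0.703]
```

View pics/p5.png

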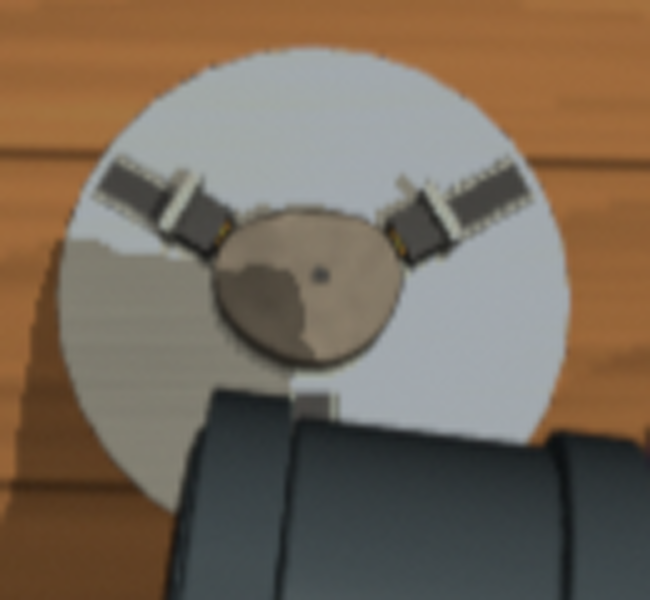

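View pics/p6.png

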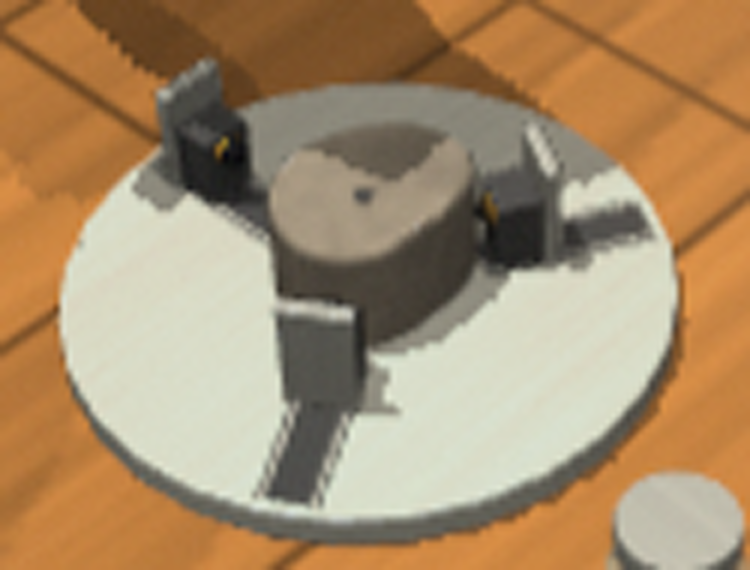

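```bash

python3 -m pendant '[{"dx":0.06,"dy":0.027,"dz":-0.1,"turn":0},{"dx":0,"dy":0,"dz":-0.3,"turn":0},{"dx":0,"dy":0,"dz":-0.3,"turn":0},{"dx":0.1,"dy":0,"dz":0,"turn":0},{"dx":0.1,"dy":0,"dz":0,"turn":0},{"dx":0,"dy":0,"dz":0,"turn":0},{"dx":0,"dy":0,"dz":0,"turn":0}]' ; python3 r.py 1
python3 -m pendant '[{"dx":0.02,"dy":0,"dz":0,"turn":0}]' >/dev/null; python3 r.py 1
python3 -m pendant '[{"dx":0.017,"dy":0,"dz":0,"turn":0},{"dx":0.017,"dy":0,"dz":0,"turn":0}]' >/dev/null; python3 r.py 1
```

```text
time: 11.9
tcp_pos: [0.4089, -0.0372, 0.0522]
ee_rot: [0.5, -0.5, 0.5, 0.5]
contact_force: [0.2, 0.5, -0.7]
opening: 0.0
t 11.90 rad 140.09 tan 2.17 z 52.2 Frad -0.16 Ftan -0.47
t 11.98 rad 138.70 tan 2.05 z 52.4 Frad 0.27 Ftan -0.24
t 12.15 rad 134.74 tan 1.94 z 52.6 Frad 7.05 Ftan 0.32
```

```bash

python3 -m pendant '[{"dx":0.0167,"dy":0.0002,"dz":0,"turn":0},{"dx":0.0167,"dy":0.0002,"dz":0,"turn":0},{"dx":0.0167,"dy":0.0002,"dz":0,"turn":0},{"dx":0.0167,"dy":0.0002,"dz":0,"turn":0}]' >/dev/null; python3 r.py 1
python3 -m pendant '[{"dx":0.0167,"dy":0.0002,"dz":0,"turn":0},{"dx":0.0167,"dy":0.0002,"dz":0,"turn":0},{"dx":0.0167,"dy":0.0002,"dz":0,"turn":0},{"dx":0.0167,"dy":0.0002,"dz":0,"turn":0}]' >/dev/null; python3 r.py 1
python3 -m pendant '[{"dx":0.0167,"dy":0.0002,"dz":0,"turn":0},{"dx":0.0167,"dy":0.0002,"dz":0,"turn":0},{"dx":0.0167,"dy":0.0002,"dz":0,"turn":0}]' >/dev/null; python3 r.py 1
python3 -m pendant '[{"dx":0.0083,"dy":0.0001,"dz":0,"turn":0},{"dx":0.0083,"dy":0.0001,"dz":0,"turn":0},{"dx":0.0083,"dy":0.0001,"dz":0,"turn":0}]' >/dev/null; python3 r.py 1
python3 -m pendant '[{"dx":0.0083,"dy":0.0001,"dz":0,"turn":0},{"dx":0.0083,"dy":0.0001,"dz":0,"turn":0}]' >/dev/null; python3 r.py 1
python3 -m pendant '[{"dx":0.0083,"dy":0.0001,"dz":0,"turn":0},{"dx":0.0083,"dy":0.0001,"dz":0,"turn":0}]' >/dev/null; python3 r.py 1
```

```text
t 12.48 rad 127.31 tan 1.84 z 52.5 Frad 7.78 Ftan 1.40
t 12.82 rad 119.31 tan 1.77 z 52.5 Frad 7.88 Ftan 0.63
t 13.07 rad 113.28 tan 1.68 z 52.5 Frad 6.82 Ftan 1.20
t 13.32 rad 110.32 tan 1.65 z 52.5 Frad 6.13 Ftan 0.77
t 13.48 rad 108.34 tan 1.65 z 52.5 Frad 8.06 Ftan 1.69
t 13.65 rad 106.39 tan 1.61 z 52.5 Frad 7.40 Ftan 0.57
```

```bash

python3 -m pendant '[{"dx":0.0083,"dy":0.0001,"dz":0,"turn":0},{"dx":0.0083,"dy":0.0001,"dz":0,"turn":0}]' >/dev/null; python3 r.py 1
python3 -m pendant '[{"dx":0.0083,"dy":0.0001,"dz":0,"turn":0}]' >/dev/null; python3 r.py 1
python3 -m pendant '[{"dx":0.0083,"dy":0.0001,"dz":0,"turn":0}]' >/dev/null; python3 r.py 1
python3 -m pendant '[{"dx":0.0083,"dy":0.0001,"dz":0,"turn":0}]' >/dev/null; python3 r.py 1
python3 -m pendant '[{"dx":0.0042,"dy":0.0001,"dz":0,"turn":0}]' >/dev/null; python3 r.py 1
python3 -m pendant '[{"dx":0.0042,"dy":0.0001,"dz":0,"turn":0}]' >/dev/null; python3 r.py 1
python3 -m pendant '[{"dx":0.0042,"dy":0.0001,"dz":0,"turn":0}]' >/dev/null; python3 r.py 1
python3 -m pendant '[{"dx":0.0042,"dy":0.0001,"dz":0,"turn":0}]' >/dev/null; python3 r.py 1
```

```text
t 13.82 rad 104.35 tan 1.59 z 52.5 Frad 6.72 Ftan 1.19
t 13.90 rad 103.37 tan 1.61 z 52.5 Frad 6.47 Ftan 0.29
t 13.98 rad 102.36 tan 1.58 z 52.5 Frad 7.63 Ftan -0.20
t 14.07 rad 101.40 tan 1.56 z 52.5 Frad 6.99 Ftan 1.93
t 14.15 rad 100.84 tan 1.56 z 52.5 Frad 7.73 Ftan 1.49
t 14.23 rad 100.37 tan 1.54 z 52.5 Frad 8.08 Ftan 1.29
t 14.32 rad 99.88 tan 1.53 z 52.5 Frad 8.27 Ftan 0.65
t 14.40 rad 99.40 tan 1.53 z 52.5 Frad 7.56 Ftan 1.43
```

```bash

python3 -m pendant '[{"dx":0.0042,"dy":0.0001,"dz":0,"turn":0}]' >/dev/null; python3 r.py 1
python3 -m pendant '[{"dx":0.0042,"dy":0.0001,"dz":0,"turn":0}]' >/dev/null; python3 r.py 1
python3 -m pendant '[{"dx":0.0042,"dy":0.0001,"dz":0,"turn":0}]' >/dev/null; python3 r.py 1
python3 -m pendant '[{"dx":0.0042,"dy":0.0001,"dz":0,"turn":0}]' >/dev/null; python3 r.py 1
```

```text
t 14.48 rad 98.87 tan 1.53 z 52.5 Frad 7.13 Ftan 1.47
t 14.57 rad 98.37 tan 1.52 z 52.5 Frad 7.37 Ftan 1.32
t 14.65 rad 97.89 tan 1.52 z 52.5 Frad 8.40 Ftan 1.95
t 14.73 rad 97.36 tan 1.50 z 52.5 Frad 7.63 Ftan 1.90
```

```bash

python3 -m pendant '[{"dx":0.0042,"dy":0.0001,"dz":0,"turn":0}]' >/dev/null; python3 r.py 1
python3 -m pendant '[{"dx":0.0042,"dy":0.0001,"dz":0,"turn":0}]' >/dev/null; python3 r.py 1
python3 -m pendant '[{"dx":0.0042,"dy":0.0001,"dz":0,"turn":0}]' >/dev/null; python3 r.py 1
python3 -m pendant '[{"dx":0.0042,"dy":0.0001,"dz":0,"turn":0}]' >/dev/null; python3 r.py 1
```

```text
t 14.82 rad 96.89 tan 1.51 z 52.5 Frad 6.92 Ftan 1.74
t 14.90 rad 96.35 tan 1.50 z 52.5 Frad 6.55 Ftan 1.34
t 14.98 rad 95.85 tan 1.51 z 52.5 Frad 8.14 Ftan 2.21
t 15.07 rad 95.40 tan 1.48 z 52.5 Frad 8.32 Ftan 1.98
```

```bash

python3 -m pendant '[{"dx":0.0042,"dy":0.0001,"dz":0,"turn":0}]' >/dev/null; python3 r.py 1
python3 -m pendant '[{"dx":0.0042,"dy":0.0001,"dz":0,"turn":0}]' >/dev/null; python3 r.py 1
python3 -m pendant '[{"dx":0.0042,"dy":0.0001,"dz":0,"turn":0}]' >/dev/null; python3 r.py 1
```

```text
t 15.15 rad 94.91 tan 1.47 z 52.5 Frad 7.98 Ftan 1.89
t 15.23 rad 94.49 tan 1.48 z 52.5 Frad 9.48 Ftan 1.43
t 15.32 rad 94.02 tan 1.46 z 52.5 Frad 9.33 Ftan 1.21
```

```bash

python3 -m pendant '[{"dx":0.0042,"dy":0.0001,"dz":0,"turn":0}]' >/dev/null; python3 r.py 1
python3 -m pendant '[{"dx":0.0042,"dy":0.0001,"dz":0,"turn":0}]' >/dev/null; python3 r.py 1
python3 -m pendant '[{"dx":0,"dy":0,"dz":0,"turn":0}]' >/dev/null; python3 r.py 1
python3 -m pendant '[{"dx":0,"dy":0,"dz":0,"turn":0}]' >/dev/null; python3 r.py 1

```

```text
t 15.40 rad 93.55 tan 1.45 z 52.5 Frad 10.13 Ftan 1.57
t 15.48 rad 93.14 tan 1.46 z 52.5 Frad 10.20 Ftan 2.34
t 15.57 rad 93.06 tan 1.46 z 52.5 Frad 9.36 Ftan 0.90
t 15.65 rad 93.03 tan 1.45 z 52.5 Frad 8.89 Ftan 1.16
```

```bash

python3 -m pendant '[{"dx":-0.08,"dy":0,"dz":0,"turn":0},{"dx":-0.2,"dy":0,"dz":0,"turn":0},{"dx":0,"dy":0,"dz":0.3,"turn":0},{"dx":0,"dy":0,"dz":0.33,"turn":0},{"dx":0,"dy":-0.2,"dz":0.25,"turn":0},{"dx":0,"dy":-0.33,"dz":0.05,"turn":0},{"dx":0,"dy":-0.33,"dz":0,"turn":0},{"dx":0,"dy":-0.33,"dz":0,"turn":0}]' 1
python3 - <<'E'
from h import *
st()
T,d=bot.get_image('top'); S,_=bot.get_image('scene'); np.save('T1.npy',T);np.save('S1.npy',S)
crop(T,270,170,440,290,4,'pics/p7.png'); crop(S,200,165,365,290,4,'pics/p8.png')
g=cv2.cvtColor(T,cv2.COLOR_RGB2GRAY).astype(float); sub=g[216:234,324:344]; w=np.clip(sub.min()+15-sub,0,None); v,u=np.mgrid[216:234,324:344]; print('hole',(w*u).sum()/w.sum(),(w*v).sum()/w.sum())
E
```

```text
time: 16.32
tcp_pos: [0.4235, -0.1807, 0.1653]
ee_rot: [-0.5, 0.502, -0.499, -0.5]
contact_force: [-0.0, 0.7, 0.1]
opening: 0.0857
t 16.32 tcp [ 0.4235 -0.1807  0.1653] jawyaw 90.1 xdown [ 0.003 -0.001 -1.   ] F [-0.05  0.67  0.14] op 0.0857 q [-0.4   0.15 -0.28  1.14  0.   -0.41]
 f0 rad -0.1889 tan 0.0358 Frad 0.56; f1 rad 0.1255 tan 0.1457 Frad 0.05; f2 rad 0.0634 tan -0.1815 Frad -0.61;
hole 333.69620253164555 224.60759493670886
```

View pics/p7.png

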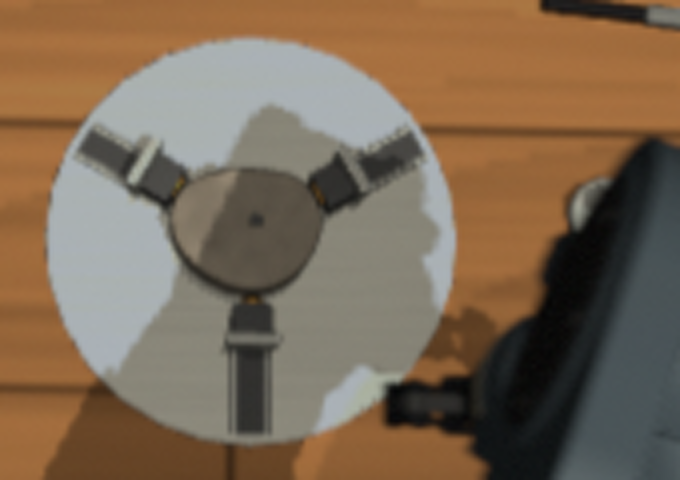

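View pics/p8.png

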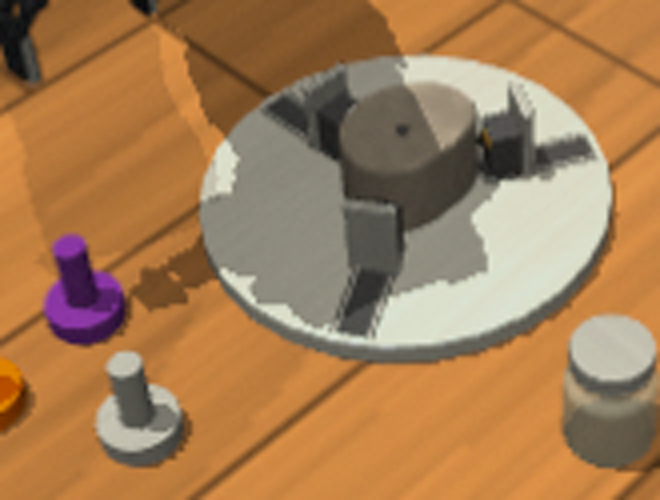

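All three feelers reach the casting. Their carriages are at its edge in p7 at (155,175), (335,185) and (250,320). The hole has moved less than 0.1 px. Next I refine the weight's position.

```bash
python3 - <<'E'
from h import *
T=np.load('top0.npy');S=np.load('scene0.npy')
for n,im,box,z in(('top',T,(405,208,440,242),.018),):
    h=cv2.cvtColor(im,cv2.COLOR_RGB2HSV); m=np.zeros(h.shape[:2],np.uint8); x0,y0,x1,y1=box
    m[y0:y1,x0:x1]=((h[y0:y1,x0:x1,1]<100))*255; m=cv2.morphologyEx(m,cv2.MORPH_CLOSE,np.ones((5,5)))
    c=max(cv2.findContours(m,cv2.RETR_EXTERNAL,cv2.CHAIN_APPROX_NONE)[0],key=cv2.contourArea).reshape(-1,2)
    P=onplane(n,c,z)[:,:2]; A=np.c_[2*P,np.ones(len(P))]; s=np.linalg.lstsq(A,(P**2).sum(1),rcond=None)[0]; print('foot',s[:2],np.sqrt(s[2]+s[:2]@s[:2]),cv2.minEnclosingCircle(c))
# stem top: scene px crop c3 (405,482)->; top crop
print('stem top scene', onplane('scene',[[130+405/4-.4,215+(482-320)/4-.4]],.07), 'top',onplane('top',[[395+119/4-.4,205+66/4-.4]],.07))
print('hole scene',onplane('scene',[[240+363/6-.4,165+195/6-.4]],.078))
goto(.566,-.291,.029)
E
```

```text
foot [ 0.56868049 -0.2925631 ] 0.027007087804123336 ((421.40362548828125, 223.3674774169922), 9.765237808227539)
stem top scene [[ 0.56882025 -0.29163074  0.07      ]] top [[ 0.5672359  -0.28811314  0.07      ]]
hole scene [[ 0.55197818 -0.03541334  0.078     ]]
units [ 1.191 -0.896 -1.128]
```

```bash

python3 -m pendant '[{"dx":0.25,"dy":-0.18,"dz":0,"turn":0},{"dx":0.25,"dy":-0.18,"dz":0,"turn":0},{"dx":0.25,"dy":-0.18,"dz":0,"turn":0},{"dx":0.25,"dy":-0.18,"dz":0,"turn":0},{"dx":0.2,"dy":-0.18,"dz":0,"turn":0},{"dx":0,"dy":0,"dz":0,"turn":0},{"dx":0,"dy":0,"dz":0,"turn":0},{"dx":0,"dy":0,"dz":0,"turn":0}]'
python3 - <<'E'
from h import *
st();goto(.568,-.291,.03)
E
```

```text
time: 17.08
tcp_pos: [0.567, -0.2864, 0.1639]
ee_rot: [0.5, -0.5, 0.5, 0.501]
contact_force: [0.3, 0.8, 0.2]
opening: 0.0855
t 17.08 tcp [ 0.567  -0.2864  0.1639] jawyaw 90.1 xdown [-0.001  0.001 -1.   ] F [0.34 0.79 0.24] op 0.0855 q [-0.47  0.52  0.23  1.29  0.   -0.47]
 f0 rad -0.2087 tan -0.1413 Frad 0.85; f1 rad -0.0180 tan 0.2514 Frad -0.34; f2 rad 0.2267 tan -0.1101 Frad -0.51;
units [ 0.008 -0.039 -1.116]
```

```bash

python3 -m pendant '[{"dx":0.008,"dy":-0.039,"dz":-0.3,"turn":0},{"dx":0,"dy":0,"dz":-0.3,"turn":0},{"dx":0,"dy":0,"dz":-0.3,"turn":0},{"dx":0,"dy":0,"dz":-0.21,"turn":0},{"dx":0,"dy":0,"dz":0,"turn":0},{"dx":0,"dy":0,"dz":0,"turn":0},{"dx":0,"dy":0,"dz":0,"turn":0}]'
python3 - <<'E'
from h import *
st();goto(.568,-.291,.03)
T,d=bot.get_image('top'); S,_=bot.get_image('scene'); 
crop(T,380,190,460,260,6,'pics/p9.png'); crop(S,190,215,290,295,6,'pics/p10.png')
E
```

```text
time: 17.67
tcp_pos: [0.5692, -0.2918, 0.0334]
ee_rot: [-0.5, 0.501, -0.499, -0.5]
contact_force: [-0.2, 0.2, 0.3]
opening: 0.0853
t 17.67 tcp [ 0.5692 -0.2918  0.0334] jawyaw 90.1 xdown [ 0.002 -0.001 -1.   ] F [-0.18  0.2   0.26] op 0.0853 q [-0.47  0.59  0.02  1.    0.   -0.48]
 f0 rad -0.2123 tan -0.1459 Frad 0.08; f1 rad -0.0202 tan 0.2568 Frad 0.18; f2 rad 0.2325 tan -0.1109 Frad -0.26;
units [-0.01   0.007 -0.029]
```

View pics/p10.png

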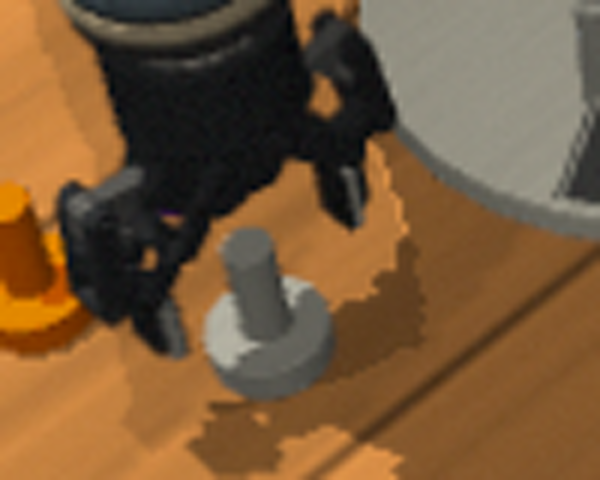

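```bash

python3 -m pendant '[{"dx":0,"dy":0,"dz":0,"turn":0},{"dx":0,"dy":0,"dz":0,"turn":0},{"dx":0,"dy":0,"dz":0,"turn":0},{"dx":0,"dy":0,"dz":0,"turn":0},{"dx":0,"dy":0,"dz":0,"turn":0},{"dx":0,"dy":0,"dz":0,"turn":0},{"dx":0,"dy":0,"dz":0,"turn":0},{"dx":0,"dy":0,"dz":0,"turn":0}]' 0 50
python3 - <<'E'
from h import *
st()
T,d=bot.get_image('top'); S,_=bot.get_image('scene'); 
crop(S,190,215,290,295,6,'pics/p11.png')
E
```

```text
time: 18.43
tcp_pos: [0.5686, -0.2919, 0.031]
ee_rot: [-0.5, 0.5, -0.5, -0.5]
contact_force: [-0.5, -0.9, 1.6]
opening: 0.0209
t 18.43 tcp [ 0.5686 -0.2919  0.031 ] jawyaw 90.1 xdown [ 0. -0. -1.] F [-0.54 -0.94  1.63] op 0.0209 q [-0.47  0.6   0.02  0.99 -0.   -0.48]
 f0 rad -0.2126 tan -0.1454 Frad -1.09; f1 rad -0.0196 tan 0.2569 Frad 0.54; f2 rad 0.2323 tan -0.1114 Frad 0.54;
```

View pics/p11.png

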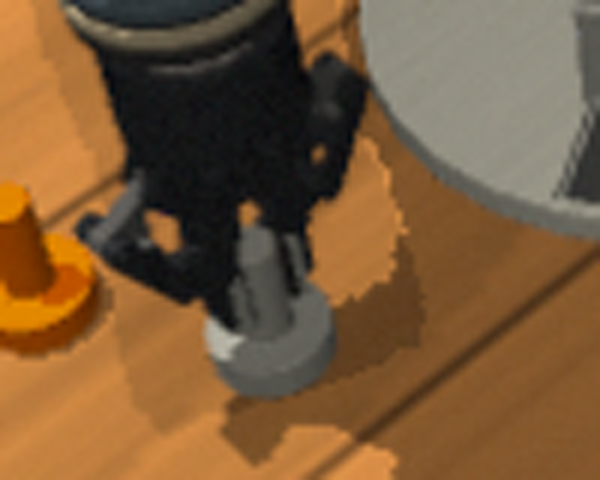

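```bash

python3 -m pendant '[{"dx":0,"dy":0,"dz":0.15,"turn":0},{"dx":0,"dy":0,"dz":0.3,"turn":0},{"dx":0,"dy":0,"dz":0.3,"turn":0},{"dx":0,"dy":0,"dz":0.3,"turn":0},{"dx":0,"dy":0,"dz":0.2,"turn":0},{"dx":0,"dy":0,"dz":0,"turn":0}]'
python3 -m pendant '[{"dx":-0.01,"dy":0.15,"dz":0,"turn":0},{"dx":-0.02,"dy":0.3,"dz":0,"turn":0},{"dx":-0.02,"dy":0.3,"dz":0,"turn":0},{"dx":-0.02,"dy":0.3,"dz":0,"turn":0},{"dx":-0.02,"dy":0.3,"dz":0,"turn":0},{"dx":-0.02,"dy":0.3,"dz":0,"turn":0},{"dx":-0.02,"dy":0.3,"dz":0,"turn":0},{"dx":-0.01,"dy":0.15,"dz":0,"turn":0}]'
python3 -m pendant '[{"dx":0,"dy":0,"dz":0,"turn":0},{"dx":0,"dy":0,"dz":0,"turn":0},{"dx":0,"dy":0,"dz":0,"turn":0}]'
python3 - <<'E'
from h import *
st(); goto(.552,-.036,.109)
T,d=bot.get_image('top'); S,_=bot.get_image('scene'); 
crop(S,240,130,365,260,4,'pics/p12.png')
E
```

```text
time: 19.03
tcp_pos: [0.5702, -0.2925, 0.186]
ee_rot: [-0.5, 0.503, -0.499, -0.498]
contact_force: [0.3, -0.2, -4.4]
opening: 0.0211
time: 19.7
tcp_pos: [0.5503, -0.0361, 0.1793]
ee_rot: [0.499, -0.5, 0.499, 0.502]
contact_force: [-0.5, 0.3, -6.0]
opening: 0.0205
time: 19.95
tcp_pos: [0.5513, -0.04, 0.1799]
ee_rot: [0.499, -0.5, 0.5, 0.501]
contact_force: [-1.0, -0.7, -4.6]
opening: 0.0205
t 19.95 tcp [ 0.5513 -0.04    0.1799] jawyaw 90.1 xdown [-0.002 -0.    -1.   ] F [-1.02 -0.7  -4.64] op 0.0205 q [-0.07  0.34  0.    1.24 -0.   -0.07]
 f0 rad -0.0032 tan -0.0045 Frad -1.12; f1 rad -0.0023 tan 0.0050 Frad 1.02; f2 rad 0.0055 tan -0.0005 Frad 0.10;
units [ 0.006  0.033 -0.591]
```

View pics/p12.png

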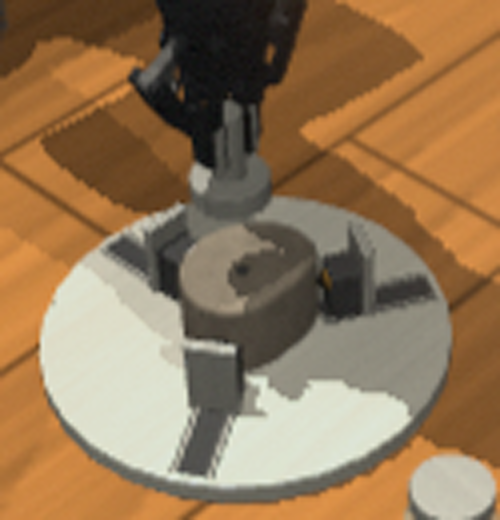

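```bash

python3 -m pendant '[{"dx":0.006,"dy":0.033,"dz":-0.1,"turn":0},{"dx":0,"dy":0,"dz":-0.2,"turn":0},{"dx":0,"dy":0,"dz":-0.15,"turn":0},{"dx":0,"dy":0,"dz":0,"turn":0},{"dx":0,"dy":0,"dz":0,"turn":0},{"dx":0,"dy":0,"dz":0,"turn":0},{"dx":0,"dy":0,"dz":0,"turn":0},{"dx":0,"dy":0,"dz":0,"turn":0}]'
python3 - <<'E'
from h import *
st(); goto(.552,-.036,.109)
S,_=bot.get_image('scene'); 
crop(S,240,130,365,260,4,'pics/p13.png')
E
```

```text
time: 20.72
tcp_pos: [0.5531, -0.036, 0.128]
ee_rot: [-0.5, 0.501, -0.499, -0.5]
contact_force: [0.7, 0.4, -5.8]
opening: 0.02
t 20.72 tcp [ 0.5531 -0.036   0.128 ] jawyaw 90.1 xdown [ 0.002 -0.    -1.   ] F [ 0.68  0.43 -5.84] op 0.02 q [-0.06  0.36 -0.1   1.11 -0.   -0.07]
 f0 rad 0.0012 tan -0.0041 Frad 0.71; f1 rad -0.0041 tan 0.0010 Frad -0.68; f2 rad 0.0029 tan 0.0031 Frad -0.03;
units [-0.01   0.    -0.159]
```

View pics/p13.png

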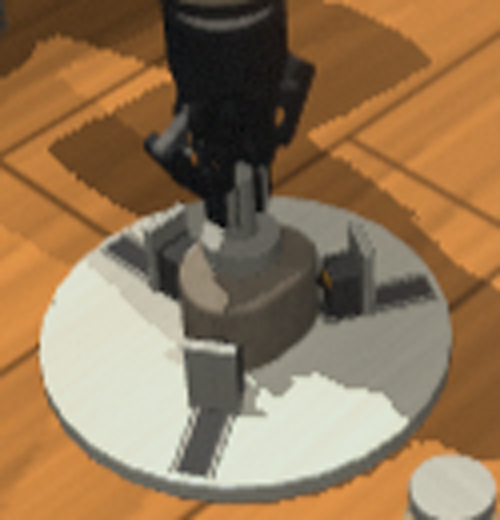

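```bash

python3 -m pendant '[{"dx":0,"dy":0,"dz":-0.05,"turn":0},{"dx":0,"dy":0,"dz":-0.05,"turn":0},{"dx":0,"dy":0,"dz":0,"turn":0},{"dx":0,"dy":0,"dz":0,"turn":0},{"dx":0,"dy":0,"dz":0,"turn":0}]' | sed -n '2p;4p'
python3 -m pendant '[{"dx":0,"dy":0,"dz":-0.017,"turn":0},{"dx":0,"dy":0,"dz":0,"turn":0}]' | sed -n '2p;4p'
python3 -m pendant '[{"dx":0,"dy":0,"dz":-0.008,"turn":0},{"dx":0,"dy":0,"dz":0,"turn":0}]' | sed -n '2p;4p'
```

```text
tcp_pos: [0.5523, -0.0358, 0.1148]
contact_force: [-0.1, -0.2, -5.1]
tcp_pos: [0.5524, -0.0358, 0.1127]
contact_force: [-0.3, -0.2, -6.1]
tcp_pos: [0.5524, -0.0358, 0.1118]
contact_force: [-1.2, -0.3, -5.0]
```

```bash

python3 -m pendant '[{"dx":0,"dy":0,"dz":-0.008,"turn":0},{"dx":0,"dy":0,"dz":0,"turn":0}]' | sed -n '2p;4p'
python3 -m pendant '[{"dx":0,"dy":0,"dz":-0.008,"turn":0},{"dx":0,"dy":0,"dz":0,"turn":0}]' | sed -n '2p;4p'
```

```text
tcp_pos: [0.5524, -0.0358, 0.1108]
contact_force: [-1.1, 0.2, -5.5]
tcp_pos: [0.5524, -0.0358, 0.1098]
contact_force: [-0.7, -1.0, -5.8]
```

```bash

python3 -m pendant '[{"dx":0,"dy":0,"dz":-0.006,"turn":0},{"dx":0,"dy":0,"dz":0,"turn":0}]' | sed -n '2p;4p'
python3 -m pendant '[{"dx":0,"dy":0,"dz":-0.004,"turn":0},{"dx":0,"dy":0,"dz":0,"turn":0}]' | sed -n '2p;4p'
```

```text
tcp_pos: [0.5524, -0.0358, 0.1092]
contact_force: [0.6, 1.0, -5.5]
tcp_pos: [0.5525, -0.0358, 0.109]
contact_force: [-1.6, 0.7, -1.1]
```

```bash

python3 -m pendant '[{"dx":0,"dy":0,"dz":0,"turn":0},{"dx":0,"dy":0,"dz":0,"turn":0},{"dx":0,"dy":0,"dz":0,"turn":0},{"dx":0,"dy":0,"dz":0,"turn":0}]' 0.6
python3 - <<'E'
from h import *
st()
S,_=bot.get_image('scene'); 
crop(S,240,130,365,260,4,'pics/p14.png')
E
```

```text
time: 22.52
tcp_pos: [0.5527, -0.0358, 0.109]
ee_rot: [-0.5, 0.501, -0.499, -0.5]
contact_force: [-0.0, 0.6, 0.8]
opening: 0.0509
t 22.52 tcp [ 0.5527 -0.0358  0.109 ] jawyaw 90.1 xdown [ 0. -0. -1.] F [-0.02  0.65  0.85] op 0.0509 q [-0.06  0.37 -0.13  1.07  0.   -0.07]
 f0 rad 0.0011 tan -0.0036 Frad 0.55; f1 rad -0.0037 tan 0.0008 Frad 0.02; f2 rad 0.0025 tan 0.0028 Frad -0.57;
```

View pics/p14.png

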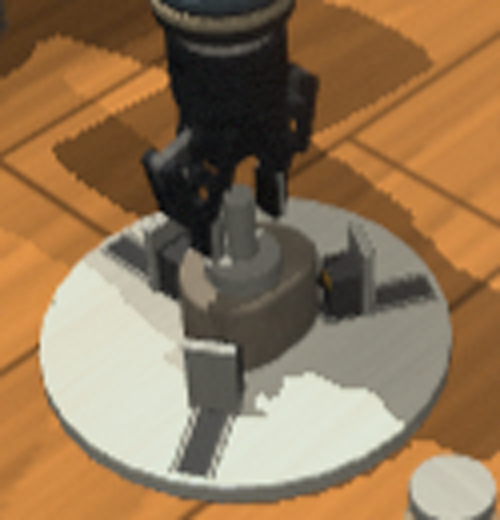

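The weight stands free with the fingers clear on both sides. I go straight up and then back for an unobstructed check.

```bash

python3 -m pendant '[{"dx":0,"dy":0,"dz":0.1,"turn":0},{"dx":0,"dy":0,"dz":0.25,"turn":0},{"dx":0,"dy":0,"dz":0.3,"turn":0},{"dx":0,"dy":0,"dz":0.3,"turn":0},{"dx":-0.2,"dy":0.1,"dz":0.2,"turn":0},{"dx":-0.2,"dy":0.28,"dz":0,"turn":0},{"dx":-0.2,"dy":0.28,"dz":0,"turn":0},{"dx":-0.2,"dy":0.28,"dz":0,"turn":0}]'
python3 -m pendant '[{"dx":-0.2,"dy":0.28,"dz":0,"turn":0},{"dx":-0.2,"dy":0.28,"dz":0,"turn":0},{"dx":-0.1,"dy":0.28,"dz":0,"turn":0},{"dx":0,"dy":0.3,"dz":0,"turn":0},{"dx":0,"dy":0,"dz":0,"turn":0},{"dx":0,"dy":0,"dz":0,"turn":0}]'
python3 - <<'E'
from h import *
st()
T,d=bot.get_image('top'); S,sd=bot.get_image('scene'); 
a=cv2.resize(T[170:290,270:400],None,fx=3,fy=3,interpolation=cv2.INTER_CUBIC);b=cv2.resize(S[165:260,240:365],None,fx=3,fy=3,interpolation=cv2.INTER_CUBIC)
w=np.zeros((360,790,3),np.uint8); w[:360,:390]=a; w[:b.shape[0],400:400+b.shape[1]]=b; cv2.imwrite('pics/p15.png',w[:,:,::-1]); cv2.imwrite('pics/topend.png',T[:,:,::-1])
T0=np.load('top0.npy').astype(int)
uv,X=cloud('top',d); r=np.hypot(X[:,0]-.552,X[:,1]+.036)
q=X[(r<.03)&(X[:,2]>.14)]; print('stem top',len(q),q.mean(0),q[:,2].max())
k=(r<.07)&(abs(X[:,2]-.078)<.006); mm=np.zeros(d.shape,np.uint8); mm[uv[k][:,1],uv[k][:,0]]=1
# outline shift of casting vs start: compare bounding extents of top contour
d0=np.load('top0_d.npy'); uv0,X0=cloud('top',d0); k0=(np.hypot(X0[:,0]-.552,X0[:,1]+.036)<.07)&(abs(X0[:,2]-.078)<.006)
print(uv[k].min(0),uv[k].max(0),uv0[k0].min(0),uv0[k0].max(0))
E
```

```text
time: 23.23
tcp_pos: [0.4555, 0.0778, 0.2472]
ee_rot: [0.5, -0.5, 0.5, 0.5]
contact_force: [0.2, 1.9, 0.2]
opening: 0.0514
time: 23.73
tcp_pos: [0.396, 0.2153, 0.2467]
ee_rot: [0.499, -0.501, 0.499, 0.501]
contact_force: [-0.1, -0.9, 0.0]
opening: 0.051
t 23.73 tcp [0.396  0.2153 0.2467] jawyaw 90.3 xdown [ 0.  0. -1.] F [-0.1  -0.86  0.01] op 0.051 q [ 0.5   0.11 -0.12  1.34  0.    0.49]
 f0 rad 0.1403 tan 0.2576 Frad -0.80; f1 rad 0.1530 tan -0.2503 Frad 0.10; f2 rad -0.2932 tan -0.0073 Frad 0.70;
stem top 59 [ 0.55189455 -0.03645483  0.14807302] 0.1539674640148987
[312 212] [349 242] [312 212] [350 242]
```

View pics/p15.png

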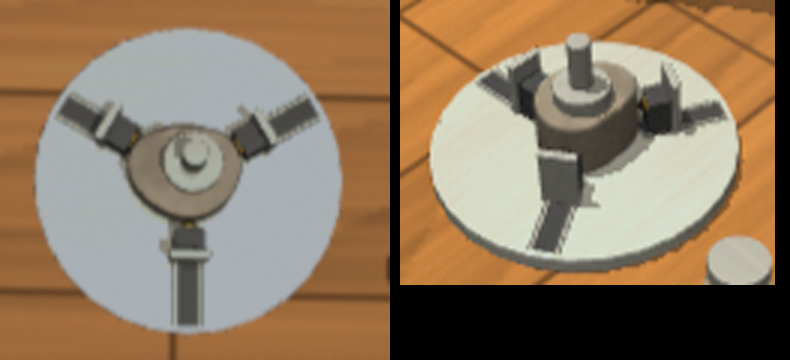

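View pics/topend.png

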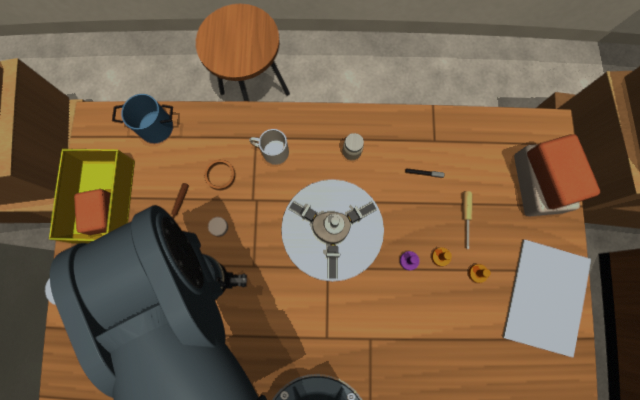

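The weight stands upright over the hole, with its stem top at (0.552, -0.036), z 0.148. The feelers are at the casting's edge, the casting outline hasn't moved, and the visible bystanders are in place.

```bash
python3 -c "
from bench import bot
print(bot.job_done())"
```

```text
the job is handed in; nothing more can be done
None
```

I pushed the three feelers in one at a time with closed fingers until the push force had risen about 2.5–3 N above the ~7.5 N sliding friction. I then stood the steel weight over the casting's hole, let go and handed the job in at about 24 s.

**Casting:** before the weight went on, the hole had moved less than 0.1 pixel (about 0.2 mm). At the end the top outline matched the start to within 1 pixel (about 3 mm).

**Weight:** it stands upright, with its stem top at (0.552, -0.036, 0.148). That is about 1 mm from the hole, which I measured at (0.552, -0.036).

**Feelers:** in the last pictures all three are still at the casting. Their spring forces were read only while pushing, with about 0.5–1 N of noise, and were not measured again afterwards.

**Bystanders:** those visible in the last top view are in place. The arm hid most of the spoon in that view, but the arm never came low near it.

No check failed. The only disagreement was 2–4 mm between the two cameras on the weight's stem position, and the grasp took it up.

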